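# Gauge a dropper bottle in the bench caliper

## Task

Stand the little dropper bottle upright on the base of the bench caliper, between the fixed jaw and the open sliding jaw, and let go of it. Then slide the jaw closed by its thumb tab, gently, until it has pushed the bottle against the anvil and you feel firm contact on both sides, without tilting the jaw or squeezing hard, and leave the bottle upright and lightly gripped between the jaws with your hand clear.

Things in the scene. Friction and masses are not known exactly. Their poses are not given: they have to be found in the camera images.
- bottle: small white dropper bottle with a blue cone-shaped cap, 22 mm in diameter, 62 mm tall, about 35 g, standing loose on the worktop. Origin: centre of its underside, z up along the bottle. The straight cylindrical body is the lower 36 mm; above it the neck and cap are about 14 mm wide.
- gauge: bench caliper fixed to the worktop; light metal base plate 150 mm (x, -45 to +105) by 250 mm (y), its top at z = 10 mm. Origin: on the worktop under the measuring line, where the jaw faces are centred (x = 0); jaws face each other along y. A steel beam 16 mm wide, top 37 mm high, runs along y at x = +78 mm (the side away from the robot).
- rest (a point): a point on the top of the base plate, 10 mm above the worktop, at gauge x = 0, y = +10 mm, on the measuring line between the jaws: a good place to stand the bottle. Same axes as the gauge.
- jaw_pad: the flat steel pad at the free end of the sliding jaw, 30 mm (x) by 8 mm (y) by 26 mm high, reaching from 13 to 39 mm above the worktop. Origin: its centre; the face that touches the bottle is 4 mm from it, towards +y. The dark jaw arm behind it is 16 mm thick (y) and reaches back to the beam.
- tab (a point): a point in the upright thumb tab of the sliding jaw, over the beam: steel, 26 mm (x) by 10 mm (y), from 39 to 87 mm above the worktop; the point is in the middle of its section, 75 mm above the worktop. Push it, or pinch it across its 10 mm, to slide the jaw.
- carriage (a joint): travel of the sliding jaw along the beam in m: 0 = fully open, grows as it closes towards gauge +y, up to 0.115. Dry friction about 2 N (plus 3 N per m/s): it stays where it is left. The jaw pad's face is at gauge y = -60 mm + travel.
- jaw (a joint): tilt of the sliding jaw about the vertical through the tab, in rad, 0 = square to the beam. The jaw has play and rocks against a spring of 16 N m/rad; force on the bottle acts 78 mm from the tab and tilts it about 0.005 rad for each newton.
- fixed_jaw (a point): centre of the front of the fixed jaw, 26 mm above the worktop, at gauge x = 0, y = +78 mm. The fixed jaw is a dark bar on the +y side, x = -30 to 100 mm, top 44 mm high. Before it, towards -y, sits a steel anvil pad 30 mm wide, z = 13 to 39 mm, screwed in or out by hand: its face lies somewhere between gauge y = +65 and +51 mm, different each time and not measured.
Mind the look-alikes: they are no part of the job. Of the things that look like the bottle, the middle-sized one is meant.

How it is judged:
By the outcome, as a careful person would: the job done as asked, in the order asked, and still so for the second after the job is handed in, with the robot touching nothing.
It also fails if it takes over 58 s, if anything falls off the work surface, if the arm or the gripper's body presses on something with over 40 N, if the wrist force passes 120 N, or if a joint passes its speed limit or range.

## Robot

A 6-joint arm with a two-finger parallel gripper is mounted at the origin on a cart in front of the work surface, level with it; the furniture and walls round the work are solid. World frame = base frame: x ahead of the robot, y to its left, z up, the work surface at z = 0. Lengths are in mm, angles in rad, forces in N, time in s.
With the tool pointing down it reaches from about 275 to 750 mm from the base axis. Payload 10.2 kg.
Tool frame: the origin (TCP) lies at the very end of the fingers, on their centre line; the grasp point (between the pads) lies 19 mm behind it; z points along the fingers, y is the line along which they close (so a half turn about z gives the same grasp; the last joint's range is limited). The gripper opens to 85 mm and grips with 20 to 120 N. Pads are 22 mm wide; open, the fingers measure 114 mm over their backs; the gripper's body (76 mm by 85 mm) begins 54 mm behind the grasp point. The pads swing forward as they close: fully open they stand 13 mm farther back than shut.
Start: joints at [-1.534, 0.313, 1.498, -0, 1.331, -0.223], TCP at [134.852, -507.391, 231.294] pointing down, gripper open.
Joint ranges: [-2.94, 2.94], [-0.97, 2.17], [0.19, 2.56], [-1.23, 4.37], [0.02, 3.11], [-2.88, 2.88]. Speed limits (rad/s): [2.39, 2.39, 3.01, 3.14, 3.14, 3.14].

## Interface

Orientations are given as a unit quaternion [w, x, y, z].
In Python, from rig import * gives the robot as it stands. The module is installed in compiled form; this text tells all that it offers.
- The arm moves only by the shell command python3 -m crank 'ROWS' [FORCE]. ROWS is JSON, a list that holds one entry, the list of rows, each a list of 7 numbers: the shift along the tool's x, y, z in units of 25 mm (1.0 is 25 mm), then the turn, a rotation vector about the tool's x, y, z in units of 8 degrees (1.0 is 8 degrees), then the finger opening in mm, from 0 to 85.4. A call has exactly 8 rows; each row shifts and turns the commanded pose from where the row before left it, along the tool's axes as they then stand; what a row does not reach is not made up. A row lasts 1/10 s, in which the tool goes at most 50 mm and 8.59 degrees, less where a joint would pass 70% of its speed; a pose out of reach is approached as far as the arm can. A call is refused whole if a number of a shift passes 1 or a number of a turn 1, either way. A call with a gripper value outside its range is refused whole. The fingers move at their own pace and stop on an object; FORCE is the grip in N (left out, the last holds). Time passes only in rows, so rows that do not move let the fingers close, or fill a call up. It gives the time, the measured TCP pose, the force, the opening and the grip force at its end, in the units of the state.
- sense(): the state, without advancing time (a new reading comes with each control period).
- capture(name): name is "side" or "top" or "wrist"; returns the picture (420x560x3 uint8, blue, green, red); there is no depth.
- camera_model(name): a dict with "fx", "fy", "cx", "cy" (pixels), "world_from_camera" (4x4, takes a point from camera to world coordinates); the wrist camera has in their place "T_tool_cam" (4x4, takes a point from camera to tool coordinates, whose origin is the TCP and whose axes are the flange's). Camera axes: x right, y up, looking along -z (the intrinsics and any distortion apply to the point x, -y, -z); pixel columns grow to the right and rows downward; lengths in mm; the calibration is good to about 2 mm. A picture is of the moment at which its call begins: read the wrist's pose just before it. camera_model takes no time and is no camera call.
- finish_job(): hands the job in; it is judged then, once.
The state is a dict: "time_s": time; "joints": joint angles; "dq": joint speeds; "tau": joint torques, N m; "eef_pos": TCP position; "ee_rot": TCP orientation; "force": force on the tool from outside, world axes, zero at the start; "wrist_torque": the same for the moment, N m; "grip_width": opening from 0.0 (shut) to 1.0 (fully open); "grip_force": force on a finger pad.
Only numpy, scipy, OpenCV 4.12 (cv2) and the standard library are available. Lean on these libraries where they do the work, as an engineer would, in place of code of your own. Each camera call takes 0.05 s, during which the arm holds its last target. There are 200 camera calls.

## Working session

There is one attempt and no reset: what is moved stays moved. The work goes in short steps, Python scripts to look and compute and a shell command to move; the robot and the scene stay as the last step left them, time stands still between calls to the robot, and variables do not carry over. Pictures are saved under pics/ and viewed, at most 10 in all, crops included, and the job is handed in when it is done.

```bash
mkdir -p pics
python3 - <<'E'
from rig import *
import cv2,numpy as np
s=sense();print(s)
a=[capture(n) for n in("side","top","wrist")]
for n,i in zip(("side","top","wrist"),a):
    cv2.imwrite(f"pics/{n}0.png",i); print(n,camera_model(n))
E
```

```text
{'time_s': 0.0, 'joints': array([-1.53442059e+00,  3.13433036e-01,  1.49844233e+00, -3.57993815e-05,
        1.33103316e+00, -2.23380789e-01]), 'dq': array([-3.35164951e-04, -3.26612793e-05,  3.91710315e-04,  5.63519830e-04,
       -2.12283697e-03,  1.92751016e-04]), 'tau': array([-2.82492783e-04, -4.12267613e+01, -2.59745032e+01, -1.49628459e-04,
        4.10742898e-03,  2.12998037e-05]), 'eef_pos': array([ 134.82289269, -507.11409749,  230.7417938 ]), 'ee_rot': array([-6.56687328e-04,  9.91576901e-01,  1.29517631e-01,  4.41203617e-05]), 'force': array([ 0.18846504, -0.31714531,  0.06771717]), 'wrist_torque': array([ 0.03093126,  0.01677831, -0.00421411]), 'grip_force': 0.0, 'grip_width': 1.0002901158062805}
side {'fx': 399.9352202049575, 'fy': 399.9352202049575, 'cx': 281.62557071409793, 'cy': 208.6034175898389, 'world_from_camera': array([[ 8.44291119e-01,  2.33945664e-01, -4.82122322e-01,
         1.06454206e+02],
       [-5.35764764e-01,  3.49460445e-01, -7.68656956e-01,
        -8.53689568e+02],
       [-1.13412806e-02,  9.07274393e-01,  4.20386193e-01,
         4.34186493e+02]
[... 324 characters left out ...]
1, -1.20083187e-01,  3.24887823e-02,
        -1.84116752e+02],
       [ 4.93024895e-03,  2.22998097e-01,  9.74806412e-01,
         9.27688022e+02],
       [ 0.00000000e+00,  0.00000000e+00,  0.00000000e+00,
         1.00000000e+00]])}
wrist {'fx': 291.67582613579015, 'fy': 291.67582613579015, 'cx': 280.4660844362537, 'cy': 213.67574063264684, 'T_tool_cam': array([[ 3.52530864e-05,  9.63116129e-01,  2.69086084e-01,
         6.83359609e+01],
       [ 9.99999942e-01,  5.70111681e-05, -3.35065488e-04,
        -7.51892265e-01],
       [-3.38047887e-04,  2.69086080e-01, -9.63116071e-01,
        -1.43286620e+02],
       [ 0.00000000e+00,  0.00000000e+00,  0.00000000e+00,
         1.00000000e+00]])}
```

View pics/side0.png

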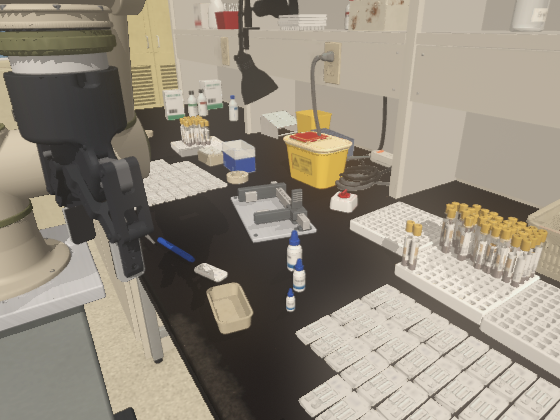

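View pics/top0.png

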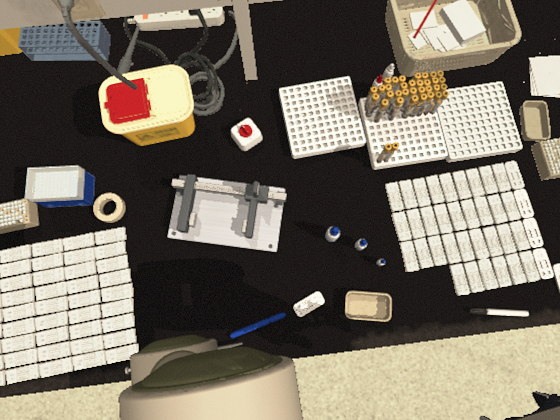

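Side view: three blue-capped bottles, with the middle-sized one near (299,276) and the gauge around (272,210). In the top view the middle bottle is near (362,244). The gauge covers (170–285, 175–250), with the fixed jaw on the left and the sliding jaw at about x=252.

```bash
cat > h.py <<'E'
import numpy as np,cv2
from rig import *
def ray(n,u,v,pose=None):
    c=camera_model(n); T=c["world_from_camera"] if pose is None else pose@c["T_tool_cam"]
    d=T[:3,:3]@np.array([(u-c["cx"])/c["fx"],-(v-c["cy"])/c["fy"],-1.]); return T[:3,3],d/np.linalg.norm(d)
def plane(n,u,v,z,pose=None):
    o,d=ray(n,u,v,pose); return o+d*(z-o[2])/d[2]
def tri(*rs):
    A=sum(np.eye(3)-np.outer(d,d) for o,d in rs); b=sum((np.eye(3)-np.outer(d,d))@o for o,d in rs)
    p=np.linalg.solve(A,b); return p,[np.linalg.norm(np.cross(p-o,d)) for o,d in rs]
def toolpose(s):
    from scipy.spatial.transform import Rotation as R
    T=np.eye(4);q=s["ee_rot"];T[:3,:3]=R.from_quat([q[1],q[2],q[3],q[0]]).as_matrix();T[:3,3]=s["eef_pos"];return T
def blobs(m,amin=8):
    n,l,st,c=cv2.connectedComponentsWithStats(m.astype(np.uint8)); return [(*st[i],*c[i].round(1)) for i in range(1,n) if st[i][4]>=amin]
def blue(im):
    h=cv2.cvtColor(im,cv2.COLOR_BGR2HSV);return (h[...,0]>95)&(h[...,0]<130)&(h[...,1]>110)&(h[...,2]>50)
E
python3 - <<'E'
from h import *
S,T=cv2.imread("pics/side0.png"),cv2.imread("pics/top0.png")
for im,(x0,x1,y0,y1) in((S,(270,320,220,320)),(T,(320,395,215,275))):
    print([tuple(map(float,(b[0]+x0,b[1]+y0,b[2],b[3],b[4],b[5]+x0,b[6]+y0))) for b in blobs(blue(im)[y0:y1,x0:x1],4)])
a=cv2.resize(T[165:260,160:295],None,fx=5.5,fy=5.5,interpolation=cv2.INTER_CUBIC)
b=cv2.resize(S[175:320,225:325],None,fx=4,fy=4,interpolation=cv2.INTER_CUBIC)
cv2.imwrite("pics/topg.png",a);cv2.imwrite("pics/sideg.png",b);print(a.shape,b.shape)
E
```

```text
[(289.0, 231.0, 11.0, 14.0, 102.0, 294.0, 238.6), (295.0, 259.0, 8.0, 12.0, 68.0, 298.8, 265.2), (289.0, 265.0, 5.0, 3.0, 10.0, 291.0, 266.3), (296.0, 287.0, 8.0, 2.0, 10.0, 299.4, 287.7), (288.0, 288.0, 5.0, 9.0, 32.0, 289.9, 292.6)]
[(330.0, 226.0, 10.0, 9.0, 64.0, 334.2, 230.3), (360.0, 240.0, 8.0, 6.0, 36.0, 363.1, 242.2), (381.0, 260.0, 5.0, 3.0, 15.0, 383.0, 261.0)]
(522, 742, 3) (580, 400, 3)
```

View pics/topg.png

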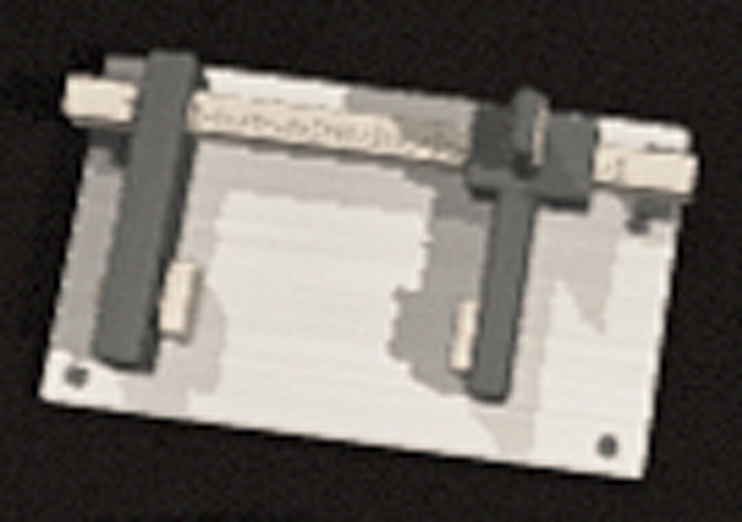

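View pics/sideg.png

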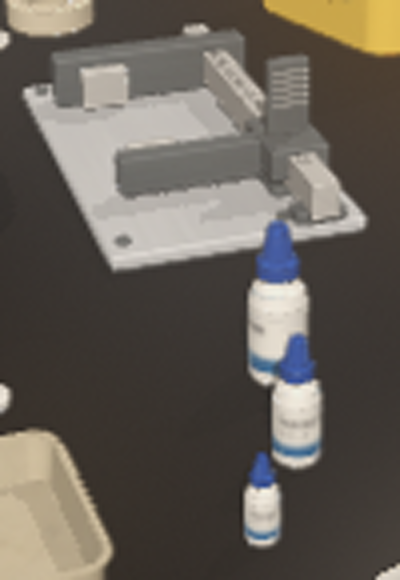

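Top crop: base corners near (40,400), (642,478), (692,125), (108,58), anvil pad near (180,300), jaw pad near (466,335), tab top near (530,110). Side crop: the middle bottle spans (297,338) to (297,467), and the base corners are (25,92), (115,268), (365,222).

Run:
```python
from h import *
np.set_printoptions(precision=1,suppress=True)
t=lambda u,v:("top",160+u/5.5,165+v/5.5); s=lambda u,v:("side",225+u/4,175+v/4)
print("cap",tri(ray("top",363.1,242.2),ray("side",298.8,265.2)))
print("bottle base side",plane(*s(297,460),0), "top@50",plane("top",363.1,242.2,50))
C=[plane(*t(u,v),10) for u,v in((40,400),(642,478),(692,125),(108,58))];print(np.array(C))
print("tri corners",tri(ray(*t(40,400)),ray(*s(25,92))),tri(ray(*t(642,478)),ray(*s(115,268))),tri(ray(*t(692,125)),ray(*s(365,222))))
for i in range(4): print(np.linalg.norm(C[i]-C[(i+1)%4]))
e=C[0]-C[1];print("yaw from y",np.degrees(np.arctan2(-e[0],e[1])))
print("tabtop",plane(*t(530,105),87),tri(ray(*t(530,105)),ray(*s(288,58))))
print("anvil face",plane(*t(198,300),39),"jaw face",plane(*t(457,335),39))
print(toolpose(sense()))
```

```text
cap (array([ 443.8, -367.9,   51.1]), [np.float64(1.0532630779038534), np.float64(1.0532630779038137)])
bottle base side [ 444.7 -370.5    0. ] top@50 [ 443.  -367.6   50. ]
[[ 512.6   61.    10. ]
 [ 450.2 -180.1   10. ]
 [ 596.  -218.8   10. ]
 [ 655.8   23.6   10. ]]
tri corners (array([516.1,  60.5,   7.5]), [np.float64(3.1670852646628687), np.float64(3.1670852646629033)]) (array([ 453.1, -181.1,    5.7]), [np.float64(2.562727731975926), np.float64(2.5627277319759005)]) (array([ 596.2, -218.8,    8.9]), [np.float64(0.0533921585100463), np.float64(0.05339215851011765)])
249.03863087648756
150.79788385799617
249.67138419134784
147.98039226243637
yaw from y -14.502724395448764
tabtop [ 589.8 -154.6   87. ] (array([ 588.3, -154.3,   89. ]), [np.float64(0.897648276582711), np.float64(0.8976482765826267)])
anvil face [539.7 -12.   39. ] jaw face [ 512.7 -113.6   39. ]
[[   1.     0.3   -0.   134.8]
 [   0.3   -1.     0.  -507.2]
 [   0.    -0.    -1.   230.9]
 [   0.     0.     0.     1. ]]
```

```bash
python3 -m crank '[[[1,-0.16,0,0,0,0,50],[1,-0.16,0,0,0,0,50],[1,-0.16,0,0,0,0,50],[1,-0.16,0,0,0,0,50],[1,-0.16,0,0,0,0,50],[1,-0.16,0,0,0,0,50],[1,-0.16,0,0,0,0,50],[1,-0.16,0,0,0,0,50]]]' 20
python3 -m crank '[[[0.66,0.25,0.3,0,0,-0.95,50],[0.66,0.25,0.3,0,0,-0.95,50],[0.66,0.25,0.3,0,0,-0.95,50],[0.66,0.25,0.3,0,0,-0.95,50],[0.66,0.25,0.3,0,0,-0.95,50],[0.66,0.25,0.3,0,0,-0.95,50],[0.66,0.25,0.3,0,0,-0.95,50],[0.66,0.25,0.3,0,0,-0.95,50]]]'
python3 - <<'E'
from h import *
np.set_printoptions(precision=3,suppress=True)
s=sense();T=toolpose(s);im=capture("wrist");cv2.imwrite("pics/w1.png",im);np.save("w1.npy",T);print(T,s["joints"],s["time_s"])
print("large",plane("top",334.2,230.3,65),"small",plane("top",383,261,35))
E
```

```text
time_s: 0.95
eef_pos: [320.8, -424.5, 231.1]
ee_rot: [-0.0, 0.992, 0.13, -0.0]
force: [0.2, -0.9, -0.3]
grip_width: 0.586
grip_force: 0.0
time_s: 1.75
eef_pos: [446.4, -376.9, 170.6]
ee_rot: [-0.0, 0.788, 0.616, -0.0]
force: [0.1, -1.1, -0.9]
grip_width: 0.582
grip_force: 0.0
[[   0.242    0.97    -0.     446.412]
 [   0.97    -0.242    0.    -376.888]
 [   0.      -0.      -1.     170.599]
 [   0.       0.       0.       1.   ]] [-0.902  0.493  1.398 -0.     1.251 -0.657] 1.75
large [ 474.029 -307.494   65.   ] small [ 398.886 -406.882   35.   ]
```

View pics/w1.png

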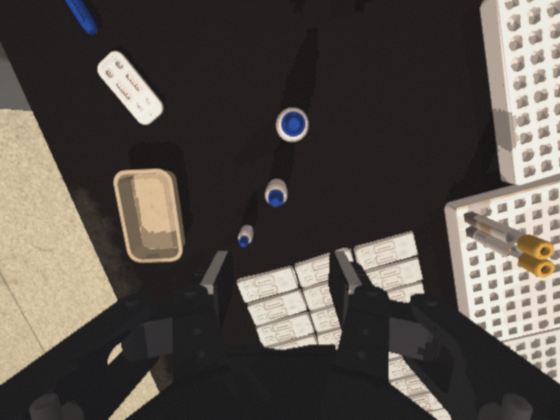

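Wrist view: the large bottle is at (292,124), the middle one at (276,193), the small one at (245,236). The fingers are at the bottom of the frame.

Run:
```python
from h import *
np.set_printoptions(precision=1,suppress=True)
im=cv2.imread("pics/w1.png");T=np.load("w1.npy")
x0,y0=255,170
b=blobs(blue(im)[170:215,255:300],8);print(b)
m=(im[170:215,255:300].max(2)>90)|blue(im)[170:215,255:300];m=blobs(m,50);print(m)
cu,cv=b[0][5]+x0,b[0][6]+y0
print(tri(ray("wrist",cu,cv,T),ray("top",363.1,242.2),ray("side",298.8,265.2)),tri(ray("wrist",cu,cv,T),ray("side",298.8,265.2)))
# shoulder (far) edge of body, z=36
k=m[0];print("shoulder edge far",plane("wrist",k[0]+k[2]/2+x0,k[1]+y0,34,T),"cap@52",plane("wrist",cu,cv,52,T))
print(b[0][0]+x0,b[0][1]+y0)
```

```text
[(np.int32(14), np.int32(21), np.int32(14), np.int32(16), np.int32(200), np.float64(20.4), np.float64(28.6))]
[(np.int32(10), np.int32(9), np.int32(23), np.int32(28), np.int32(491), np.float64(20.9), np.float64(22.8))]
(array([ 444. , -367.2,   50.6]), [np.float64(0.9282634643686815), np.float64(1.149039279783978), np.float64(1.285338862709124)]) (array([ 444.8, -366.8,   50.4]), [np.float64(0.8926664462744653), np.float64(0.8926664462744478)])
shoulder edge far [ 448.6 -351.3   34. ] cap@52 [ 444.1 -365.9   52. ]
269 191
```

```bash
python3 -m crank '[[[0.2,-0.09,0.95,0,0,0,50],[0.2,-0.09,0.95,0,0,0,50],[0,0,0.95,0,0,0,50],[0,0,0.95,0,0,0,50],[0,0,0.95,0,0,0,50],[0,0,0.85,0,0,0,50],[0,0,0.6,0,0,0,50],[0,0,0.36,0,0,0,50]]]' 20
python3 -m crank '[[[0,0,0,0,0,0,50],[0,0,0,0,0,0,15],[0,0,0,0,0,0,15],[0,0,0,0,0,0,15],[0,0,0,0,0,0,15],[0,0,0,0,0,0,15],[0,0,0,0,0,0,15],[0,0,0,0,0,0,15]]]' 20
python3 - <<'E'
from h import *
im=[capture(n)for n in("side","wrist")]
a=cv2.resize(im[0][200:340,220:360],(560,560));b=cv2.resize(im[1][100:380,140:420],(0,0),fx=1,fy=1)
o=np.zeros((560,800,3),np.uint8);o[:,:560]=a;o[:280,560:800]=b[:,20:260];cv2.imwrite("pics/g1.png",o)
E
```

```text
time_s: 2.6
eef_pos: [443.7, -366.4, 6.2]
ee_rot: [-0.001, 0.79, 0.613, -0.0]
force: [0.2, -0.4, -0.4]
grip_width: 0.587
grip_force: 0.0
time_s: 3.4
eef_pos: [444.4, -367.0, 8.3]
ee_rot: [0.001, 0.79, 0.614, 0.0]
force: [-0.1, 1.2, 6.6]
grip_width: 0.247
grip_force: 21.4
```

View pics/g1.png

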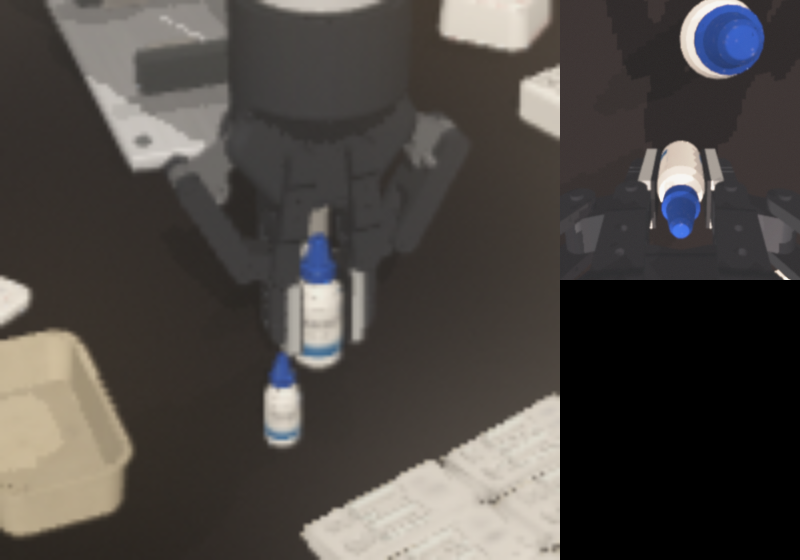

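The middle bottle is held upright between the pads, with its neighbours undisturbed. I'll lift it and carry it toward the gauge, stopping short of it for a measurement.

```bash
python3 -m crank '[[[0,0,-0.5,0,0,0,15],[0,0,-1,0,0,0,15],[0,0,-1,0,0,0,15],[0.3,0,-1,0,0,0,15],[0.7,0,-0.5,0,0,0,15],[1,0,0,0,0,0,15],[1,0,0,0,0,0,15],[1,0,0,0,0,0,15]]]' 20
python3 -m crank '[[[1,0,0,0,0,0,15],[1,0,0,0,0,0,15],[1,0,0,0,0,0,15],[0.9,0,0,0,0,0,15],[0.9,0,0,0,0,0,15],[0.6,0,0,0,0,0,15],[0.2,0,0,0,0,0,15],[0,0,0,0,0,0,15]]]' 20
python3 - <<'E'
from h import *
np.set_printoptions(precision=3,suppress=True)
s=sense();T=toolpose(s);im=capture("wrist");cv2.imwrite("pics/w2.png",im);np.save("w2.npy",T);print(T,s["joints"],s["force"],s["grip_force"])
g=np.array([524.6,-71.1]);R=np.array([[.968,-.25],[.25,.968]]);print(R@(T[:2,3]-g))
E
```

```text
time_s: 4.3
eef_pos: [468.8, -267.6, 107.3]
ee_rot: [-0.0, 0.79, 0.614, 0.0]
force: [0.2, 0.2, -0.1]
grip_width: 0.249
grip_force: 20.9
time_s: 5.1
eef_pos: [503.4, -133.6, 107.3]
ee_rot: [-0.0, 0.789, 0.614, -0.0]
force: [-0.9, 0.4, 0.0]
grip_width: 0.251
grip_force: 20.9
[[   0.246    0.969   -0.     503.359]
 [   0.969   -0.246   -0.    -133.571]
 [  -0.      -0.      -1.     107.281]
 [   0.       0.       0.       1.   ]] [-0.485  0.437  1.669 -0.     1.035 -0.236] [-0.945  0.369  0.016] 20.90918719768524
[ -4.944 -65.783]
```

View pics/w2.png

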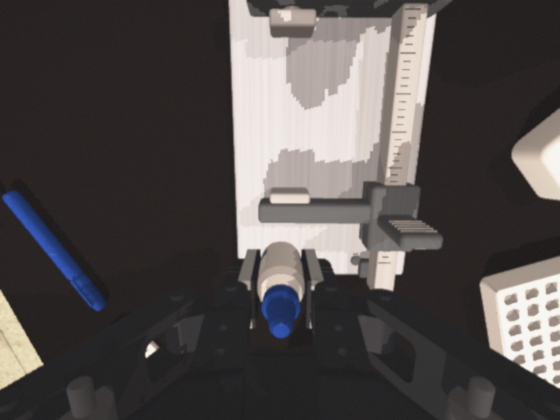

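The wrist view shows the base plate's left edge running from (231,20) to (238,255). The jaw pad is at (271–310, 189–203), the anvil at (271–315, 10–33), the tab at (415,235). The held bottle is upright at (281,290).

Run:
```python
from h import *
np.set_printoptions(precision=1,suppress=True)
T=np.load("w2.npy");im=cv2.imread("pics/w2.png");g=cv2.cvtColor(im,cv2.COLOR_BGR2GRAY).astype(int)
# left edge of base, subpixel by row
P=[]
for v in range(30,240,10):
    r=g[v,215:262];k=np.argmax(np.diff(r));P.append(plane("wrist",215+k+1,v,10,T)[:2])
P=np.array(P);vx,vy,x0,y0=cv2.fitLine(P.astype(np.float32),cv2.DIST_HUBER,0,.01,.01).ravel()
if vy<0:vx,vy=-vx,-vy
yaw=np.degrees(np.arctan2(vy,vx))-90;print("yaw",yaw,"tool x ang",np.degrees(np.arctan2(T[1,0],T[0,0]))-90)
Y=np.array([vx,vy]);X=np.array([vy,-vx]);p0=np.array([x0,y0])
G=np.array([524.6,-71.1]);print("left edge gx (expect -45)",X@(p0-G))
f=lambda u,v,z:(lambda q:np.array([X@(q-G),Y@(q-G)]))(plane("wrist",u,v,z,T)[:2])
for n,u,v,z in(("jawpad L",271,190,39),("jawpad R",309,190,39),("jaw front top",290,189,39),("anvil L",271,22,39),("anvil R",315,22,39),("anvil top edge",293,23,39),("anvil bottom edge",293,33,13),("base corner R",402,274,10),("tab top",415,239,87),("bottle neck",281,285,128)):print(n,f(u,v,z))
print("tcp",X@(T[:2,3]-G),Y@(T[:2,3]-G))
for v0,v1,u in((5,45,293),(180,215,290)):print(v0,g[v0:v1,u-3:u+4].mean(1).astype(int))
for v in (20,28,195):print(v,g[v,262:322])
```

```text
yaw -14.601547 tool x ang -14.261527266313706
left edge gx (expect -45) -42.61004159260631
jawpad L [-12.1 -38. ]
jawpad R [ 15.9 -37.9]
jaw front top [  1.9 -37.2]
anvil L [-11.8  70.5]
anvil R [16.2 70.7]
anvil top edge [ 2.2 70. ]
anvil bottom edge [ 3.2 71.9]
base corner R [ 105.8 -120.5]
tab top [ 75.3 -57.9]
bottle neck [ -4.7 -65.9]
tcp -4.806540296753536 -65.80865722521791
5 [ 73 110 129 138 151 164 174 179 182 184 185 185 184 184 181 175 171 169
 158 143 126 107  92  86  87  87  87  87  87  87  88  90 108 134 145 147
 147 147 147 147]
180 [175 175 175 175 174 174 167 141 117 111 109 110 118 145 178 208 219 221
 223 225 226 226 215 152  98  94 106 116 121 121 121 123 123 123 122]
20 [217 219 220 220 217 215 202 163 148 157 166 169 167 168 170 169 170 170
 170 170 171 187 217 223 223 219 205 197 192 177 172 172 172 172 173 173
 173 173 173 174 173 173 173 174 173 172 173 172 173 172 172 167 157 155
 177 192 175 154 150 148]
28 [217 219 220 219 217 216 209 182 125  95  89  88  89  87  87  88  88  87
  87  88  87  88  88  88  88  88  87  88  87  87  86  86  87  88  87  86
  89  87  87  87  87  88  88  88  88  87  87  88  88  88  90 110 160 189
 164 148 147 148 148 147]
195 [216 207 169 154 152 151 150 155 174 197 209 212 212 211 211 211 211 211
 209 209 209 209 208 209 208 208 209 209 208 208 208 208 208 207 207 206
 206 205 205 204 204 204 203 203 203 201 189 174 168 172 175 175 176 174
 176 178 178 177 177 178]
```

```bash
python3 -m crank '[[[0.4,0.05,0,0,0,0,15],[0.6,0.05,0,0,0,0,15],[0.6,0.05,0,0,0,0,15],[0.6,0.05,0,0,0,0,15],[0.5,0.05,0,0,0,0,15],[0.3,0.04,0,0,0,0,15],[0.13,0,0,0,0,0,15],[0,0,0,0,0,0,15]]]' 20
python3 -m crank '[[[0,0,0.6,0,0,0,15],[0,0,0.7,0,0,0,15],[0,0,0.7,0,0,0,15],[0,0,0.5,0,0,0,15],[0,0,0.4,0,0,0,15],[0,0,0.25,0,0,0,15],[0,0,0.15,0,0,0,15],[0,0,0.08,0,0,0,15]]]' 20
python3 -m crank '[[[0,0,0.03,0,0,0,15],[0,0,0.03,0,0,0,15],[0,0,0.03,0,0,0,15],[0,0,0,0,0,0,15],[0,0,0,0,0,0,15],[0,0,0,0,0,0,15],[0,0,0,0,0,0,15],[0,0,0,0,0,0,15]]]' 20
python3 - <<'E'
from h import *
im=[capture(n)for n in("side","top","wrist")]
a=cv2.resize(im[0][150:250,210:330],(480,400));b=cv2.resize(im[1][165:260,160:295],None,fx=2.3,fy=2.3);c=cv2.resize(im[2][60:360,160:440],(186,200))
o=np.zeros((600,800,3),np.uint8);o[:400,:480]=a;o[:b.shape[0],480:480+b.shape[1]]=b;o[400:,:186]=c;o[230:510,490:770]=im[2][60:340,140:420];cv2.imwrite("pics/p1.png",o);print(sense()["force"])
E
```

```text
time_s: 5.95
eef_pos: [529.8, -59.7, 107.2]
ee_rot: [-0.0, 0.79, 0.614, -0.0]
force: [0.4, -0.1, -1.7]
grip_width: 0.25
grip_force: 20.9
time_s: 6.75
eef_pos: [529.9, -60.1, 22.8]
ee_rot: [0.0, 0.79, 0.613, 0.0]
force: [0.3, -0.3, 0.4]
grip_width: 0.244
grip_force: 20.9
time_s: 7.55
eef_pos: [529.7, -60.0, 20.6]
ee_rot: [0.0, 0.79, 0.613, -0.0]
force: [-0.2, 0.2, -0.7]
grip_width: 0.248
grip_force: 20.9
[ 0.22868469  0.03778818 -0.27252053]
```

View pics/p1.png

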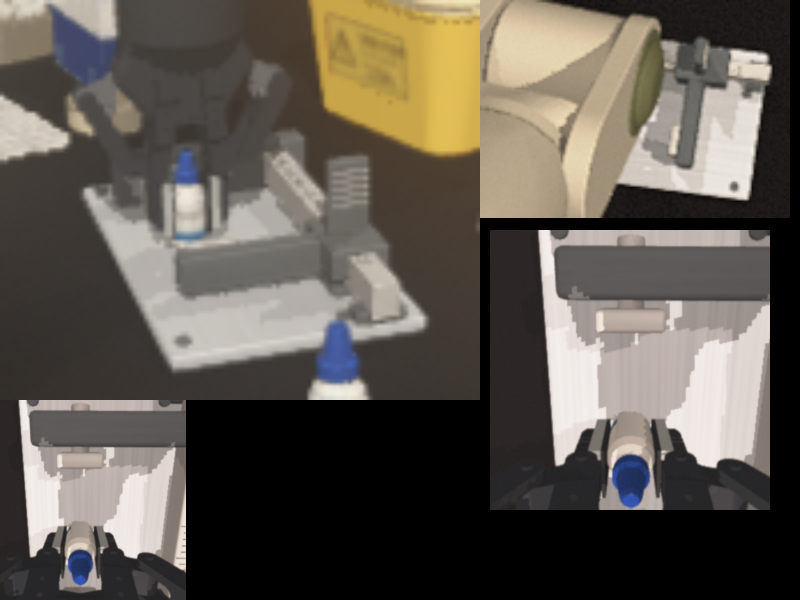

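The bottle is centred in x on the anvil (column 631 for both) and sits between the jaws, a few mm above the plate. I'll lower it slowly until it touches.

```bash
python3 -m crank '[[[0,0,0.02,0,0,0,15],[0,0,0.02,0,0,0,15],[0,0,0.02,0,0,0,15],[0,0,0.02,0,0,0,15],[0,0,0,0,0,0,15],[0,0,0,0,0,0,15],[0,0,0,0,0,0,15],[0,0,0,0,0,0,15]]]' 20
```

```text
time_s: 8.5
eef_pos: [529.8, -60.0, 18.6]
ee_rot: [0.0, 0.79, 0.613, 0.0]
force: [0.1, 0.3, -0.8]
grip_width: 0.252
grip_force: 20.9
```

```bash
python3 -m crank '[[[0,0,0.02,0,0,0,15],[0,0,0.02,0,0,0,15],[0,0,0,0,0,0,15],[0,0,0,0,0,0,15],[0,0,0,0,0,0,15],[0,0,0,0,0,0,15],[0,0,0,0,0,0,15],[0,0,0,0,0,0,15]]]' 20
```

```text
time_s: 9.3
eef_pos: [529.8, -60.0, 18.3]
ee_rot: [0.0, 0.79, 0.614, 0.0]
force: [-2.8, 0.5, 8.4]
grip_width: 0.246
grip_force: 21.7
```

Contact at 18.3 mm, as predicted. Now I'll release and rise.

```bash
python3 -m crank '[[[0,0,-0.02,0,0,0,20],[0,0,0,0,0,0,23],[0,0,0,0,0,0,25],[0,0,0,0,0,0,30],[0,0,0,0,0,0,36],[0,0,0,0,0,0,42],[0,0,0,0,0,0,46],[0,0,0,0,0,0,46]]]' 20
python3 -m crank '[[[0,0,-0.2,0,0,0,46],[0,0,-0.5,0,0,0,46],[0,0,-0.8,0,0,0,46],[0,0,-0.9,0,0,0,46],[0,0,-0.9,0,0,0,46],[0,0,-0.9,0,0,0,46],[0,0,-0.5,0,0,0,46],[0,0,-0.2,0,0,0,46]]]' 20
python3 - <<'E'
from h import *
np.set_printoptions(precision=3,suppress=True)
s=sense();T=toolpose(s);np.save("w3.npy",T);im=[capture(n)for n in("side","top","wrist")];print(T)
for n,i in zip("stw",im):cv2.imwrite(f"pics/{n}3.png",i)
a=cv2.resize(im[0][150:250,210:330],(480,400));o=np.zeros((600,800,3),np.uint8);o[:300,:360]=cv2.resize(a,(360,300));o[300:600,:420]=cv2.resize(im[1][165:260,160:295],(420,300));o[:420,420:]=im[2][:,120:500];cv2.imwrite("pics/p2.png",o)
E
```

```text
time_s: 10.1
eef_pos: [529.7, -60.0, 18.0]
ee_rot: [0.0, 0.79, 0.614, 0.0]
force: [0.3, -1.5, -0.4]
grip_width: 0.539
grip_force: 0.0
time_s: 10.9
eef_pos: [530.1, -60.1, 142.2]
ee_rot: [0.001, 0.79, 0.614, 0.001]
force: [0.2, -0.0, 0.1]
grip_width: 0.539
grip_force: 0.0
[[  0.247   0.969   0.002 530.141]
 [  0.969  -0.247  -0.001 -60.113]
 [ -0.      0.002  -1.    142.156]
 [  0.      0.      0.      1.   ]]
```

View pics/p2.png

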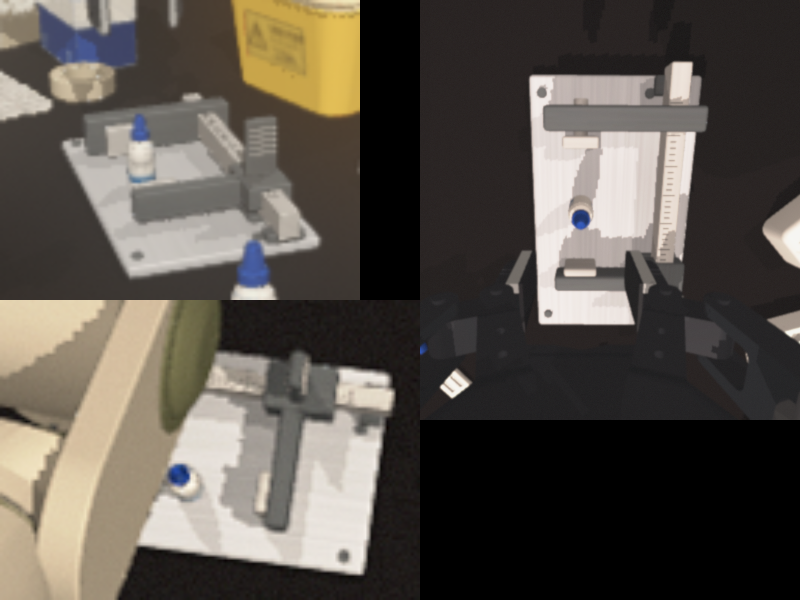

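The bottle stands upright and released between the jaws, at about (580,210) in the wrist pane. I'll close the fingers and move behind the tab, on its -y side.

```bash
python3 -m crank '[[[-0.3,0.2,0,0,0,0,0],[-0.6,0.45,0,0,0,0,0],[-0.7,0.55,0,0,0,0,0],[-0.7,0.55,0,0,0,0,0],[-0.7,0.55,0,0,0,0,0],[-0.6,0.45,0,0,0,0,0],[-0.34,0.25,0,0,0,0,0],[-0.1,0.06,0,0,0,0,0]]]' 20
python3 -m crank '[[[0,0,0.3,0,0,0,0],[0,0,0.6,0,0,0,0],[0,0,0.6,0,0,0,0],[0,0,0.6,0,0,0,0],[0,0,0.5,0,0,0,0],[0,0,0.4,0,0,0,0],[0,0,0.26,0,0,0,0],[0,0,0.1,0,0,0,0]]]' 20
python3 - <<'E'
from h import *
np.set_printoptions(precision=3,suppress=True)
s=sense();T=toolpose(s);np.save("w4.npy",T);im=[capture(n)for n in("side","wrist")];print(T,s["joints"])
for n,i in zip("sw",im):cv2.imwrite(f"pics/{n}4.png",i)
o=np.zeros((420,800,3),np.uint8);o[:300,:360]=cv2.resize(im[0][150:250,210:330],(360,300));o[:420,360:]=im[1][:,80:520];cv2.imwrite("pics/p4.png",o)
E
```

```text
time_s: 11.85
eef_pos: [579.0, -178.4, 139.8]
ee_rot: [-0.0, 0.79, 0.613, -0.0]
force: [0.2, 0.6, -1.3]
grip_width: -0.001
grip_force: 0.0
time_s: 12.65
eef_pos: [578.7, -176.6, 56.0]
ee_rot: [-0.0, 0.79, 0.614, -0.0]
force: [0.5, -0.2, -0.3]
grip_width: -0.0
grip_force: 0.0
[[   0.247    0.969   -0.001  578.728]
 [   0.969   -0.247    0.    -176.587]
 [   0.      -0.001   -1.      55.952]
 [   0.       0.       0.       1.   ]] [-0.49   0.666  1.437  0.     1.04  -0.24 ]
```

View pics/p4.png

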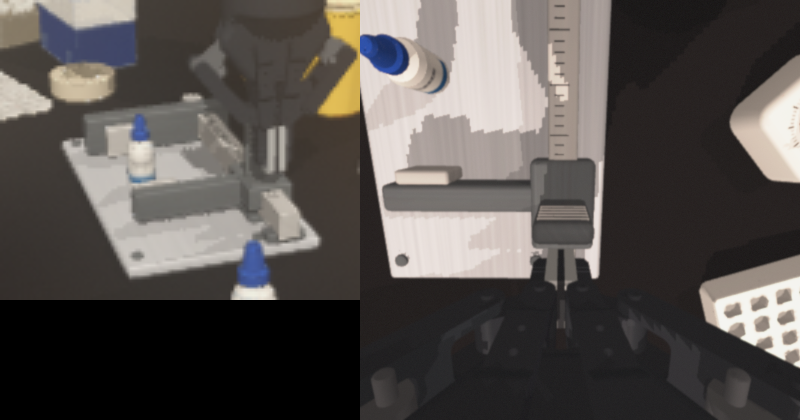

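The fingers are lined up behind the tab: column 561, with the tab at 563. Pushing.

```bash
python3 -m crank '[[[0.1,0,0,0,0,0,0],[0.15,0,0,0,0,0,0],[0.15,0,0,0,0,0,0],[0.2,0,0,0,0,0,0],[0.2,0,0,0,0,0,0],[0.2,0,0,0,0,0,0],[0.2,0,0,0,0,0,0],[0.2,0,0,0,0,0,0]]]' 20
python3 -m crank '[[[0.12,0,0,0,0,0,0],[0.1,0,0,0,0,0,0],[0.1,0,0,0,0,0,0],[0.1,0,0,0,0,0,0],[0.08,0,0,0,0,0,0],[0.08,0,0,0,0,0,0],[0.08,0,0,0,0,0,0],[0.08,0,0,0,0,0,0]]]' 20
python3 - <<'E'
from h import *
s=sense();im=[capture(n)for n in("side","wrist")];print(s["eef_pos"],s["force"],np.array([.252,.968,0])@(s["eef_pos"]-[578.73,-176.59,56]))
for n,i in zip("sw",im):cv2.imwrite(f"pics/{n}5.png",i)
o=np.zeros((420,800,3),np.uint8);o[:300,:360]=cv2.resize(im[0][150:250,210:330],(360,300));o[:420,360:]=im[1][:,80:520];cv2.imwrite("pics/p5.png",o)
E
```

```text
time_s: 13.55
eef_pos: [587.8, -142.5, 56.7]
ee_rot: [0.0, 0.79, 0.613, 0.0]
force: [0.4, -1.6, 1.1]
grip_width: 0.001
grip_force: 1.1
time_s: 14.35
eef_pos: [592.2, -124.8, 56.5]
ee_rot: [0.0, 0.79, 0.613, 0.0]
force: [0.9, -2.7, 1.0]
grip_width: -0.001
grip_force: 1.0
[ 592.18065746 -124.84111947   56.54693259] [ 0.9434213  -2.674589    0.96095124] 53.4824820316354
```

View pics/p5.png

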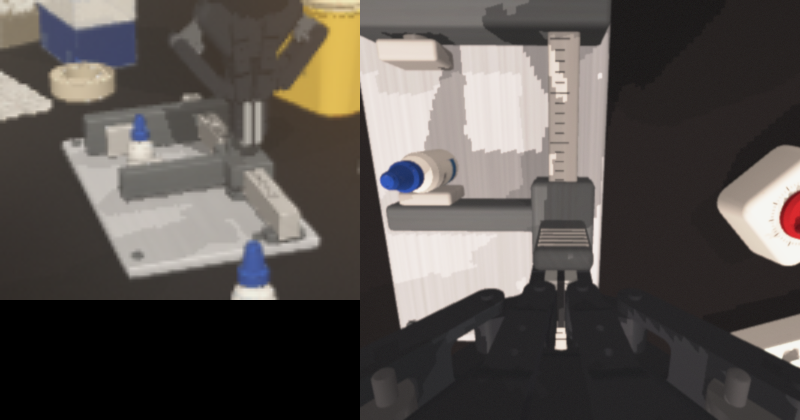

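The jaw has reached the bottle: its pad is touching at (430,190) and the bottle is still upright. That was my last picture (I have viewed 11, one over the limit), so the rest is by numbers. About 44 mm of closing remains.

```bash
python3 -m crank '[[[0.08,0,0,0,0,0,0],[0.1,0,0,0,0,0,0],[0.1,0,0,0,0,0,0],[0.12,0,0,0,0,0,0],[0.12,0,0,0,0,0,0],[0.12,0,0,0,0,0,0],[0.12,0,0,0,0,0,0],[0.12,0,0,0,0,0,0]]]' 20
python3 -m crank '[[[0.08,0,0,0,0,0,0],[0.06,0,0,0,0,0,0],[0.06,0,0,0,0,0,0],[0.06,0,0,0,0,0,0],[0.06,0,0,0,0,0,0],[0.04,0,0,0,0,0,0],[0.04,0,0,0,0,0,0],[0.04,0,0,0,0,0,0]]]' 20
python3 - <<'E'
from h import *
np.set_printoptions(precision=1,suppress=True)
Y=np.array([.252,.968,0])
s=sense();T=toolpose(s);im=capture("wrist");cv2.imwrite("pics/w6.png",im);np.save("w6.npy",T)
print(Y@(s["eef_pos"]-[578.73,-176.59,56]),s["force"]@Y,s["wrist_torque"])
x=s["eef_pos"]
print(blobs(blue(im)[:, :300],60))
for u in (110,130,150):print(u,cv2.cvtColor(im,cv2.COLOR_BGR2GRAY)[80:225:3,u])
E
```

```text
time_s: 15.25
eef_pos: [597.6, -103.4, 56.5]
ee_rot: [-0.0, 0.79, 0.614, -0.0]
force: [-0.1, -1.4, -0.2]
grip_width: -0.0
grip_force: 1.3
time_s: 16.05
eef_pos: [600.3, -92.9, 56.5]
ee_rot: [-0.0, 0.79, 0.614, -0.0]
force: [-0.2, -1.9, -1.6]
grip_width: 0.005
grip_force: 1.3
86.42313448859615 -1.9434177252034757 [-0.4 -0.1 -0. ]
[(np.int32(101), np.int32(162), np.int32(42), np.int32(31), np.int32(975), np.float64(122.5), np.float64(177.2))]
110 [123 123 121 123 123 123 118  90 102 210 177 225 229 229 227 229 217 217
 217 216 216 216 215 230 232 232 232 233 231 134  57  60  70  88  90  90
  89 199 217 216 217 216  97 104 122 122 120 122 121]
130 [123 124 121 121 122 123 120  86  70 216 174 223 229 228 228 230 186 216
 218 218 219 220 221 225 233 180 210 117  59  65  58  54  51  51  53  57
  80  91 166 208 226 226  97 106 124 123 123 122 124]
150 [124 123 122 121 122 124 120  72 102 109 154 171 175 171 168 161 120 143
 144 144 143 145 146 169 150 153 170 176 174 193 221 228 235 238 238 221
 214 165 191 222 226 225  97 107 125 123 124 125 126]
```

```bash
python3 - <<'E'
from h import *
T=np.load("w6.npy");Y=np.array([.252,.968,0])
a=plane("wrist",130,127.5,39,T);b=plane("wrist",112,190.5,39,T);print(Y@(a-b)-22)
E
python3 -m crank '[[[0.03,0,0,0,0,0,0],[0.03,0,0,0,0,0,0],[0.03,0,0,0,0,0,0],[0.03,0,0,0,0,0,0],[0.03,0,0,0,0,0,0],[0.03,0,0,0,0,0,0],[0.03,0,0,0,0,0,0],[0,0,0,0,0,0,0]]]' 20
```

```text
11.915595512368775
time_s: 16.9
eef_pos: [601.6, -87.7, 56.6]
ee_rot: [-0.0, 0.79, 0.614, 0.0]
force: [0.6, -2.3, -2.4]
grip_width: -0.0
grip_force: 1.0
```

```bash
python3 -m crank '[[[0.03,0,0,0,0,0,0],[0.02,0,0,0,0,0,0],[0.02,0,0,0,0,0,0],[0.02,0,0,0,0,0,0],[0.02,0,0,0,0,0,0],[0.02,0,0,0,0,0,0],[0.02,0,0,0,0,0,0],[0,0,0,0,0,0,0]]]' 20
```

```text
time_s: 17.7
eef_pos: [602.5, -84.2, 56.5]
ee_rot: [-0.0, 0.79, 0.614, 0.0]
force: [-0.2, -2.2, -1.1]
grip_width: -0.003
grip_force: 1.0
```

```bash
python3 -m crank '[[[0.02,0,0,0,0,0,0],[0.02,0,0,0,0,0,0],[0.01,0,0,0,0,0,0],[0.01,0,0,0,0,0,0],[0.01,0,0,0,0,0,0],[0,0,0,0,0,0,0],[0,0,0,0,0,0,0],[0,0,0,0,0,0,0]]]' 20
```

```text
time_s: 18.5
eef_pos: [602.9, -82.5, 56.6]
ee_rot: [-0.0, 0.79, 0.613, 0.0]
force: [0.2, -2.3, 0.1]
grip_width: 0.001
grip_force: 1.0
```

```bash
python3 -m crank '[[[0.01,0,0,0,0,0,0],[0.01,0,0,0,0,0,0],[0.01,0,0,0,0,0,0],[0.01,0,0,0,0,0,0],[0.01,0,0,0,0,0,0],[0,0,0,0,0,0,0],[0,0,0,0,0,0,0],[0,0,0,0,0,0,0]]]' 20; python3 -c "
from rig import *
s=sense();print(s['force'],s['wrist_torque'])"
```

```text
time_s: 19.3
eef_pos: [603.2, -81.3, 56.5]
ee_rot: [-0.0, 0.79, 0.614, 0.0]
force: [0.2, -1.7, -0.6]
grip_width: -0.0
grip_force: 1.1
[ 0.24070282 -1.6561952  -0.63536869] [-0.4496191  -0.13861876 -0.05030456]
```

```bash
python3 -m crank '[[[0.01,0,0,0,0,0,0],[0.01,0,0,0,0,0,0],[0.01,0,0,0,0,0,0],[0.01,0,0,0,0,0,0],[0,0,0,0,0,0,0],[0,0,0,0,0,0,0],[0,0,0,0,0,0,0],[0,0,0,0,0,0,0]]]' 20
```

```text
time_s: 20.1
eef_pos: [603.5, -80.5, 56.5]
ee_rot: [0.0, 0.79, 0.613, -0.0]
force: [0.2, -4.3, -1.0]
grip_width: -0.001
grip_force: 2.3
```

```bash
python3 -m crank '[[[0.01,0,0,0,0,0,0],[0.01,0,0,0,0,0,0],[0.01,0,0,0,0,0,0],[0,0,0,0,0,0,0],[0,0,0,0,0,0,0],[0,0,0,0,0,0,0],[0,0,0,0,0,0,0],[0,0,0,0,0,0,0]]]' 20;  python3 - <<'E'
from h import *
Y=np.array([.252,.968,0]);s=sense();print(s["force"]@Y,s["wrist_torque"])
im=capture("wrist");cv2.imwrite("pics/w7.png",im);T=toolpose(s);g=cv2.cvtColor(im,cv2.COLOR_BGR2GRAY)
print(blobs(blue(im)[:, :300],60))
# arm front-edge slope as tilt check: arm rear edge rows by column
for u in range(110,240,15):print(u,g[196:240:2,u])
print(sense()["force"]@Y)
E
```

```text
time_s: 20.9
eef_pos: [603.7, -79.9, 56.6]
ee_rot: [0.0, 0.79, 0.613, -0.0]
force: [-0.4, -6.7, -0.7]
grip_width: 0.003
grip_force: 2.9
-6.58929468008459 [-1.01259215  0.00737838  0.00254638]
[(np.int32(101), np.int32(165), np.int32(42), np.int32(30), np.int32(962), np.float64(122.5), np.float64(180.1))]
110 [220 220 220 221 221 215 123  94 112 124 125 126 123 123 123 123 125 140
 201 220 225 235]
125 [155 203 211 214 223 220 123  96 114 125 125 126 127 125 126 127 126 126
 132 210 232 235]
140 [188 221 226 229 230 216 106  98 116 128 126 127 126 126 128 129 127 126
 140 222 238 239]
155 [194 222 226 228 229 213  96  99 118 127 125 127 127 126 128 128 127 126
 140 217 228 238]
170 [142 162 169 178 186 154  88 101 119 127 127 128 127 128 129 130 128 127
 150 218 225 234]
185 [173 173 104  65  66  68  83 102 121 127 127 129 128 128 130 128 127 126
 160 219 231 235]
200 [182 173  93  62  65  68  85 104 121 126 127 129 128 128 128 128 127 126
 159 225 236 237]
215 [175 166  90  62  65  70  87 104 123 125 126 128 127 126 127 127 128 125
 166 224 231 231]
230 [148 139  75  63  65  71  86 105 122 124 126 128 126 126 125 126 126 125
 181 221 221 222]
-6.282221438154273
```

Firm contact: 6.5 N at the tab, so about 4.5 N on the bottle, whose cap image is steady. I'll back off slowly, then clear.

```bash
python3 -m crank '[[[-0.01,0,0,0,0,0,0],[-0.02,0,0,0,0,0,0],[-0.02,0,0,0,0,0,0],[-0.03,0,0,0,0,0,0],[-0.06,0,0,0,0,0,0],[-0.15,0,0,0,0,0,0],[-0.3,0,0,0,0,0,0],[-0.3,0,0,0,0,0,0]]]' 20
python3 -m crank '[[[-0.1,0,-0.3,0,0,0,0],[0,0,-0.7,0,0,0,0],[0,0,-0.9,0,0,0,0],[0,0,-0.9,0,0,0,0],[0,0,-0.9,0,0,0,0],[0,0,-0.6,0,0,0,0],[0,0,-0.2,0,0,0,0],[0,0,0,0,0,0,0]]]' 20
python3 - <<'E'
from h import *
np.set_printoptions(precision=1,suppress=True)
s=sense();T=toolpose(s);S,W=capture("side"),capture("wrist");cv2.imwrite("pics/s8.png",S);cv2.imwrite("pics/w8.png",W)
b=[k for k in blobs(blue(W)[:,:320],40)];c=[(k[0]+250,k[1]+150,k[5]+250,k[6]+150,k[4]) for k in blobs(blue(S)[150:225,250:300],8)]
print(b,c)
for k in b:
  for q in c: print(tri(ray("wrist",k[5],k[6],T),ray("side",q[2],q[3])))
G=np.array([524.6,-71.1]);Y=np.array([.252,.968]);X=np.array([.968,-.252])
g=cv2.cvtColor(W,cv2.COLOR_BGR2GRAY)
# jaw arm rear edge (dark->bright going down) for tilt
for u in range(150,240,10):print(u,g[150:260:3,u])
E
```

```text
time_s: 21.75
eef_pos: [598.0, -101.8, 56.6]
ee_rot: [-0.0, 0.79, 0.613, 0.0]
force: [-1.0, 0.0, 0.6]
grip_width: -0.002
grip_force: 0.0
time_s: 22.55
eef_pos: [597.7, -103.8, 169.6]
ee_rot: [0.0, 0.79, 0.613, 0.0]
force: [0.8, -0.9, 0.0]
grip_width: 0.001
grip_force: 0.0
[(np.int32(181), np.int32(121), np.int32(18), np.int32(18), np.int32(243), np.float64(189.6), np.float64(129.6)), (np.int32(0), np.int32(227), np.int32(73), np.int32(93), np.int32(1557), np.float64(33.9), np.float64(274.9))] [(np.int32(250), np.int32(158), np.float64(251.9), np.float64(164.6), np.int32(61)), (np.int32(250), np.int32(182), np.float64(251.7), np.float64(186.2), np.int32(29))]
(array([552.4, -17.6, 115.7]), [np.float64(6.078491741046412), np.float64(6.078491741046566)])
(array([542.6, -16.7,  61.8]), [np.float64(0.33533753775437364), np.float64(0.3353375377541954)])
(array([487.1, -87.6, 162.1]), [np.float64(23.430321713434264), np.float64(23.430321713434246)])
(array([ 464.6, -102.9,  127.1]), [np.float64(35.497195866709006), np.float64(35.49719586670906)])
150 [34 34 36 32 31 34 35 35 35 34 32 33 33 
[... 583 characters left out ...]
22 221 221 220 220 219 218 217 217 216 215 214 214 215 216 215 216 215
 205]
200 [190  89 108 108 109 108 131 195 196 212 219 218 219 219 220 219 220 220
 221 220 221 222 221 222 221 222 222 221 221 221 221 220 219 219 218 218
 218]
210 [188  90 108 110 110 108 129 191 191 213 215 215 216 217 217 217 217 217
 216 217 217 216 216 216 216 216 217 217 217 217 218 218 218 218 218 218
 218]
220 [107  89 107 110 109 107 127 190 192 213 216 216 216 216 213 217 218 218
 218 217 218 217 217 217 217 217 216 215 215 214 215 214 213 214 214 214
 214]
230 [101  90 108 110 108 107 141 194 195 208 217 206 196 197 197 199 217 220
 219 219 219 219 219 219 218 218 218 218 218 217 217 217 217 216 216 215
 214]
```

```bash
python3 -c "
from rig import *
print(finish_job())"
```

```text
the job is handed in; nothing more can be done
None
```

The bottle is upright and lightly gripped between the jaw and the anvil with the hand clear, and I handed the job in at about 23 s; the final upright check was by camera measurement only, because I had viewed 11 pictures, one over the limit of 10.

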